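# Check the oil of a small gearbox: set the drip tin, draw the dipstick and hold it level

## Robot

A 7-joint arm with a two-finger parallel gripper is mounted at the origin on a cart in front of the work surface, level with it; the furniture and walls round the work are solid. World frame = base frame: x ahead of the robot, y to its left, z up, the work surface at z = 0. Lengths are in m, angles in degrees, forces in N, time in s.
With the tool pointing down it reaches from about 0.425 to 1.025 m from the base axis. Payload 9.4 kg.
Tool frame: the origin (TCP) lies midway between the tips of the shut fingers; the grasp point (between the pads) lies r.grip_depth behind it (r.grip_depth is the distance from the TCP to the grasp point, in m); z points along the fingers, y is the line along which they close (so a half turn about z gives the same grasp; the last joint's range is limited). The gripper opens to 85 mm and grips with 20 to 120 N. Pads are 22 mm wide; open, the fingers measure 114 mm over their backs; the gripper's body (76 mm by 85 mm) begins 54 mm behind the grasp point. The pads swing forward as they close: fully open they stand 13 mm farther back than shut.
Start: joints at [66.079, 34.337, -0.143, 91.639, 0.103, 54.024, -4.572], TCP at [0.242, -0.683, 0.21] pointing down, gripper open.
Joint ranges: [-147.43, 147.43], [-19.82, 112.94], [-74.19, 73.91], [6.32, 146.72], [-59.91, 239.91], [6.04, 106.73], [-150.56, 150.56]. Speed limits (degrees/s): [127.2, 127.2, 172.46, 172.46, 180, 180, 180].

## Interface

Orientations are given as [roll, pitch, yaw] about the fixed x, y, z axes, in that order (R = Rz(yaw) Ry(pitch) Rx(roll)).
In Python, from cell import r gives the robot as it stands.
- The arm moves only by the tool send_rows, never from a script. Its argument "deltas" is a list of rows, each an object of numbers: "rx", "ry", "rz": the turn, a rotation vector about the tool's x, y, z in units of 5 degrees (1.0 is 5 degrees); "tx", "ty", "tz": the shift along the tool's x, y, z in units of 50 mm (1.0 is 50 mm); "claw": the finger opening in mm, from 0 to 85.4. A call has 1 to 12 rows; each row shifts and turns the commanded pose from where the row before left it, along the tool's axes as they then stand; what a row does not reach is not made up. A row lasts 1/8 s, in which the tool goes at most 62.5 mm and 10.7 degrees, less where a joint would pass 70% of its speed; a pose out of reach is approached as far as the arm can. A call is refused whole if a number of a shift passes 1 or a number of a turn 1, either way. A call with a gripper value outside its range is refused whole. The fingers move at their own pace and stop on an object; "grip_force" is the grip in N (left out, the last holds). Time passes only in rows, so rows that do not move let the fingers close. It gives the time, the measured TCP pose, the force, the opening and the grip force at its end, in the units of the state.
- r.state(): the state, without advancing time (a new reading comes with each control period).
- r.read_camera(name): name is "scene" or "top" or "wrist"; returns (picture, depth): 420x560x3 uint8, red, green, blue; 420x560 float32, m along the optical axis (not along the pixel's ray), 0 where there is no reading.
- r.camera_params(name): a dict with "fx", "fy", "cx", "cy" (pixels), "world_from_camera" (4x4, takes a point from camera to world coordinates); the wrist camera has in their place "mount" (4x4, takes a point from camera to tool coordinates, whose origin is the TCP and whose axes are the flange's). Camera axes: x right, y up, looking along -z (the intrinsics and any distortion apply to the point x, -y, -z); pixel columns grow to the right and rows downward; lengths in m; the calibration is good to about 2 mm. A picture is of the moment at which its call begins: read the wrist's pose just before it. camera_params takes no time and is no camera call.
- r.close_job(): hands the job in; it is judged then, once.
The state is a dict: "time_s": time; "q": joint angles; "qd": joint speeds; "effort": joint torques, N m; "ee_pos": TCP position; "orientation": TCP orientation; "contact_force": force on the tool from outside, world axes, zero at the start; "wrist_torque": the same for the moment, N m; "opening": finger opening in m; "finger_force": force on a finger pad.
Only numpy, scipy, OpenCV 4.12 (cv2) and the standard library are available. Lean on these libraries where they do the work, as an engineer would, in place of code of your own. Each camera call takes 0.05 s, during which the arm holds its last target. There are 200 camera calls.

## Task

Check the gearbox oil: first stand the open drip tin upright on the counter within a few centimetres of the gearbox, beside the middle of its casing on the left as you face the filler neck, not touching it. Then draw the yellow-handled dipstick out along the way the neck leans, turn it level as one does to read it, and bring its bare tip over the mouth of the tin, well clear above it. Do not let the tip rise higher than the handle or knock anything else about, and finish still holding the dipstick there, level and still.

Things in the scene. Friction and masses are not known exactly. Their poses are not given: they have to be found in the camera images.
- gearbox: Cast-aluminium worm gearbox, fixed. Origin: centre of its underside, z up. Filler neck sticks out of its front (-x); +y is its left side as you face the neck. Casing 110 (x) x 110 (y) x 126 mm high, breather to 142 mm; foot 150 mm long in x, 20 mm high. The neck, a tube 35 mm thick in the plane y = 0, leans 40 degrees from vertical to -x; its mouth is at (-85, 0, 125) mm.
- neck_mouth (a point): Centre of the filler neck's mouth (bore 20 mm), where the dipstick's collar sits. The way out is along (-0.643, 0, 0.766) in the gearbox's axes: the dipstick's own +z while it is seated. The dipstick must travel 120 mm along it to come free.
- dipstick: Dipstick, 60 g, loose, kept in the neck by its weight. Origin: underside of its 26 mm collar, on the neck's mouth. +z runs from tip to handle. Flat yellow grip tab at z 10 to 50 mm, 26 mm wide (x), 10 mm thick (y); seated, y is level and equals the gearbox's y: pinch it across y from above. Below the collar a black plug 17 mm across to z -14 mm, then a steel blade 8 x 3 mm to the tip at z -120 mm.
- dipstick_tip (a point): Bare tip of the dipstick's blade, 120 mm below the collar.
- dipstick_grip (a point): Point in the middle of the grip tab, 34 mm above the collar on the dipstick's axis: the place to pinch it.
- drip_tin: Small open steel tin, round, 64 mm across at the rim, 46 mm high, 2.5 mm wall, mouth 56 mm across, 90 g, empty. Origin: centre of its underside; z up. It can be taken round its outside from above; it starts in the lane between the vice and the drawer cabinet (300 mm high), which runs along world (0.5, 0.87): there is room for fingers that close along this line.
- padlock: Brass padlock lying flat, 62x40x18 mm, origin under its centre. A bystander.
- calculator: Dark desk calculator lying flat, 115x70x16 mm, origin under its centre. A bystander.
- tin_bolts: Rusty tin full of bolts, 70 mm across, 87 mm high, origin under its centre. A bystander.
- oil_can: Green thumb-pump oiler with a long curved spout, 152 mm high, origin under its centre; the round base, 64 mm across, is centred at its y = +27 mm. A bystander.
- bearing: Steel ball bearing lying flat, 52 mm across, 15 mm high, origin under its centre. A bystander.
- marker: Blue felt marker lying flat, 130 mm long along its y, 17 mm thick. A bystander.
- ratchet: Ratchet handle lying flat, 221 mm long along its y, 20 mm high. A bystander.
- small_packet: Small printed carton packet lying flat, 77x47x22 mm. A bystander.
Not all that is in view belongs to the job. Leave any blue look-alike of the drip_tin alone.

How it is judged (in metres and radians):
On the way, in this order (a step that is already met when the one before it is completed fails the run):
1. the drip tin stands released on the counter close to the middle of the casing's left side, the dipstick still seated (x of drip_tin in the frame of gearbox between -0.045 and 0.045 m and y of drip_tin in the frame of gearbox between 0.092 and 0.16 m and angle between drip_tin's own z axis and vertical below 0.1 rad and height (world z) of drip_tin between -0.005 and 0.006 m and linear speed of drip_tin below 0.03 m/s and contact force between the fingers and drip_tin below 0.1 N and distance between dipstick and neck_mouth below 0.012 m), for 0.2 s.
2. the dipstick is drawn clear of the filler neck, in the fingers (height (world z) of dipstick_tip above 0.13 m and contact force between the fingers and dipstick above 1 N and contact force between dipstick and gearbox below 0.1 N), for 0.1 s.
At the end, for the whole second after the job is handed in: Fingers hold the dipstick, clear of gearbox and tin, still, level within 0.2 rad, tip 85 to 320 mm up and within 25 mm of the tin's axis. The tin stands upright, released, on the counter: centre at gearbox y 92 to 160 mm (gap 5 to 73 mm to the casing), x within 45 mm (x of drip_tin in the frame of gearbox between -0.045 and 0.045 m and y of drip_tin in the frame of gearbox between 0.092 and 0.16 m and angle between drip_tin's own z axis and vertical below 0.1 rad and height (world z) of drip_tin between -0.005 and 0.006 m and linear speed of drip_tin below 0.03 m/s and contact force between each of the fingers, dipstick and drip_tin below 0.1 N and contact force between the fingers and dipstick above 1 N and contact force between dipstick and gearbox below 0.1 N and angle between dipstick's own z axis and vertical between 1.371 and 1.771 rad and height (world z) of dipstick_tip between 0.085 and 0.32 m and height (world z) of dipstick above 0.085 m and horizontal distance between dipstick_tip and drip_tin below 0.025 m and linear speed of dipstick below 0.02 m/s and angular speed of dipstick below 0.15 rad/s); the arm keeps its last pose, push and grip.
It fails at once if a bystander was knocked more than 25 mm from its place (distance of any of padlock, calculator, tin_bolts, oil_can, bearing, marker, ratchet, small_packet from where it was at the start of the episode above 0.025 m).
It fails at once if the dipstick's tip was raised above its handle by more than a slight slope (25 degrees) (angle between dipstick's own z axis and vertical above 2.007 rad).
It fails at once if the drip tin was tipped over (angle between drip_tin's own z axis and vertical above 0.8 rad).
It also fails if it takes over 62 s, if anything falls off the work surface, if the arm or the gripper's body presses on something with over 40 N, if the wrist force passes 120 N, or if a joint passes its speed limit or range.

## Working session

There is one attempt and no reset: what is moved stays moved. The work goes in short steps, Python scripts to look and compute and a tool call to move; the robot and the scene stay as the last step left them, time stands still between calls to the robot, and variables do not carry over. Pictures are saved under pics/ and viewed, at most 10 in all, crops included, and the job is handed in when it is done.

Besides the shell and the picture viewer there is one more tool, called after "Request:" as name(argument=value, ...) on one line, values as JSON. send_rows: Moves the arm, as the interface text tells. Its arguments: {"type":"object","properties":{"deltas":{"type":"array"},"grip_force":{"type":"number"}},"required":["deltas"]}

```bash
ls; mkdir -p pics; cat > h.py <<'E'
import numpy as np, cv2
from cell import r
from scipy.spatial.transform import Rotation as R
def wc(name):
    p=r.camera_params(name)
    return p
def pts(name,d,p):
    v,u=np.indices(d.shape)
    c=np.stack([(u-p['cx'])/p['fx']*d,-(v-p['cy'])/p['fy']*d,-d,np.ones_like(d)],-1)
    W=p['world_from_camera']
    return c@np.array(W).T
E
python3 - <<'E'
from h import *
print(r.state(), r.grip_depth)
for n in ('scene','top'):
    im,d=r.read_camera(n); p=r.camera_params(n); print(n,p)
    cv2.imwrite(f'pics/{n}.png',im[...,::-1]); np.savez(f'{n}.npz',im=im,d=d)
E
```

```text
pics
{'time_s': 0.0, 'q': array([66.07886646, 34.38616007, -0.14568612, 91.67913125,  0.10427626,
       54.02481403, -4.57396347]), 'qd': array([ 0.01419652, -0.05398209,  0.01975426,  0.03148521, -0.03469562,
       -0.0036422 , -0.02288513]), 'effort': array([-2.40092168e-04, -7.76454592e+01,  1.56557690e+00, -2.58011824e+01,
        1.23736545e-02,  9.05424095e-03, -2.46484876e-05]), 'ee_pos': array([ 0.24213837, -0.6828463 ,  0.2096075 ]), 'orientation': array([-1.79910471e+02,  9.18154898e-03,  1.95287912e+01]), 'contact_force': array([ 0.60303967, -0.03945807, -0.48543957]), 'wrist_torque': array([0.02931496, 0.01033999, 0.03022083]), 'finger_force': 0.0, 'opening': 0.08542748992653543} 0.0187
scene {'fx': 490.6891802101899, 'fy': 490.6891802101899, 'cx': 281.4615914486322, 'cy': 199.82600751515167, 'world_from_camera': array([[ 0.55329756,  0.61963898, -0.55669502, -0.29736892],
       [-0.83286602,  0.40029585, -0.38222693, -0.66881136],
       [-0.014     ,  0.67513759,  0.73755897,  1.15787199],
       [ 0.        ,  0.        ,  0.        ,  1.        ]])}
top {'fx': 457.4753391389022, 'fy': 457.4753391389022, 'cx': 275.8891108455172, 'cy': 215.01392816595742, 'world_from_camera': array([[ 1.57633317e-02,  9.77594857e-01, -2.09904294e-01,
         2.12728329e-01],
       [-9.99875647e-01,  1.53161312e-02, -3.75599917e-03,
        -1.23614052e-01],
       [-4.56923757e-04,  2.09937399e-01,  9.77714723e-01,
         1.24106934e+00],
       [ 0.00000000e+00,  0.00000000e+00,  0.00000000e+00,
         1.00000000e+00]])}
```

View pics/scene.png

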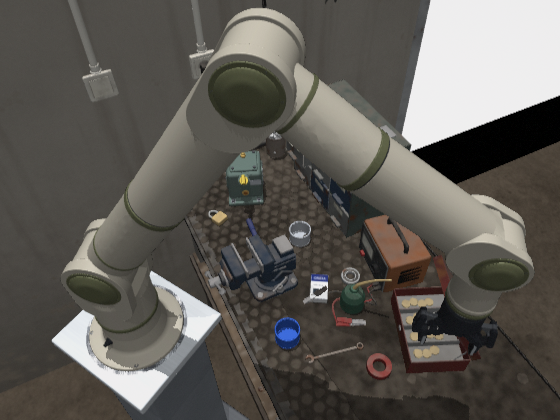

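View pics/top.png

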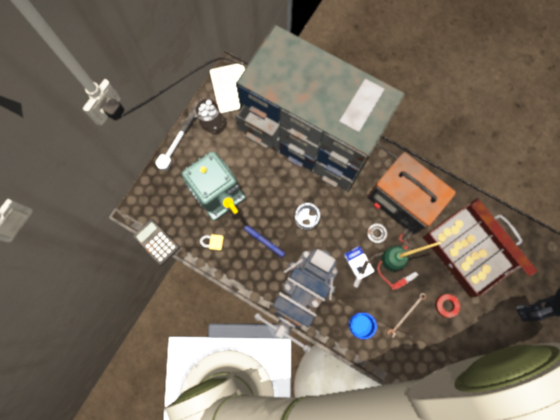

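Scene view: gearbox at about (245,175), steel drip tin at (300,234) between vice and cabinet, blue look-alike at (288,333). In the top view: gearbox (212,183), yellow dipstick (230,205), drip tin (307,215), padlock (212,242), marker (264,240), vice (310,285).

```bash
python3 - <<'E'
from h import *
z=np.load('top.npz'); im,d=z['im'],z['d']; P=pts('top',d,r.camera_params('top'))[...,:3]
big=cv2.resize(im[120:320,130:390],None,fx=3,fy=3,interpolation=cv2.INTER_CUBIC)
cv2.imwrite('pics/crop.png',big[...,::-1])
np.save('P.npy',P)
# tin rim: points z 0.038-0.052 near pixel
def sel(u0,u1,v0,v1,lo,hi):
    s=P[v0:v1,u0:u1].reshape(-1,3); dd=d[v0:v1,u0:u1].ravel()
    return s[(s[:,2]>lo)&(s[:,2]<hi)&(dd>0)]
t=sel(288,328,195,235,.036,.056); print('tin',len(t),t.mean(0),t.min(0),t.max(0))
c,rad=cv2.minEnclosingCircle((t[:,:2]*1000).astype(np.float32)); print(c,rad)
g=sel(175,245,145,225,.118,.135); print('gear top',len(g),np.median(g[:,2]), cv2.minAreaRect((g[:,:2]*1000).astype(np.float32)))
hsv=cv2.cvtColor(im,cv2.COLOR_RGB2HSV)
m=cv2.inRange(hsv,(22,150,120),(36,255,255)); 
n,l,s,cc=cv2.connectedComponentsWithStats(m)
for i in range(1,n):
    if s[i,4]>8:
        q=P[l==i]; print(s[i],cc[i],q.mean(0),q.min(0),q.max(0))
for n,(u,v) in dict(cab=(345,100),cabedge=(330,175),vicejaw=(322,262),vice2=(305,285),floor=(264,200),lamp=(100,100)).items(): print(n,P[v,u])
# height map tall stuff
E
```

```text
tin 120 [ 0.4741454  -0.20341767  0.04510036] [ 0.43981695 -0.23182614  0.03618342] [ 0.50118321 -0.17253395  0.05216157]
(470.0259704589844, -201.41065979003906) 31.84796714782715
gear top 1324 0.1262537432045049 ((527.8624877929688, 39.295284271240234), (156.20819091796875, 99.5068359375), 35.768959045410156)
[202 168   4   4   9] [203.77777778 169.77777778] [0.56293003 0.06396261 0.13906894] [0.5603384  0.06153361 0.13371044] [0.56719199 0.06767768 0.14438226]
[223 198  15  16 134] [229.97014925 204.97014925] [ 0.4749822  -0.00451336  0.13031796] [ 0.44922579 -0.02301832 -0.00145301] [0.507033   0.01306728 0.17288959]
cab [ 0.67661194 -0.26888162  0.30431174]
cabedge [ 0.57872405 -0.26294644  0.05988206]
vicejaw [ 0.33466575 -0.23184351  0.1441375 ]
vice2 [ 0.27837833 -0.19018566  0.16045814]
floor [ 0.52169883 -0.08493307 -0.00056706]
lamp [0.63406296 0.24375902 0.37448848]
```

View pics/crop.png

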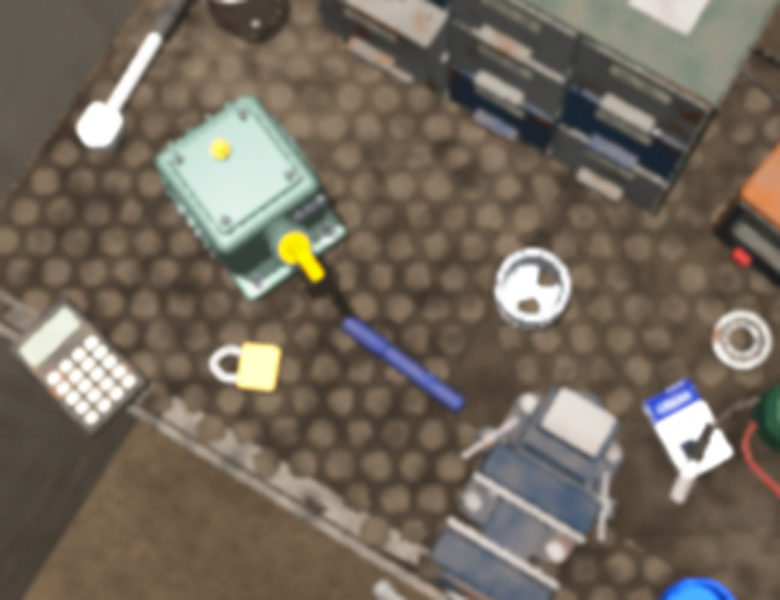

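The crop shows gearbox (240,175), yellow tab (303,257), padlock (250,365), marker (400,365), calculator (80,365), drip tin rim centred (533,288). Gearbox left side is towards the calculator.

```bash
python3 - <<'E'
from h import *
z=np.load('top.npz'); im,d=z['im'],z['d']; P=np.load('P.npy')
Z=P[...,2]
v,u=np.indices(d.shape)
box=(u>170)&(u<250)&(v>140)&(v<230)&(d>0)
m=(box&(Z>.120)&(Z<.132)).astype(np.uint8)
m=cv2.morphologyEx(m,cv2.MORPH_OPEN,np.ones((9,9)))
p=(P[m>0][:,:2]*1000).astype(np.float32); rc=cv2.minAreaRect(p); print('top face',rc,len(p))
# rectangular yaw through moments of fast-edge; foot points
f=(box&(Z>.012)&(Z<.026)); q=P[f]; print('foot',len(q),q.mean(0))
hsv=cv2.cvtColor(im,cv2.COLOR_RGB2HSV)
y=(cv2.inRange(hsv,(22,150,120),(36,255,255))>0)&box&(v>195)&(Z>.135)
q=P[y]; c=q.mean(0); U,S,V=np.linalg.svd(q-c); print('tab',c,V[0],q.min(0),q.max(0))
# scene view too
z=np.load('scene.npz'); im2,d2=z['im'],z['d']; Q=pts('scene',d2,r.camera_params('scene'))[...,:3]
v2,u2=np.indices(d2.shape)
b2=(u2>215)&(u2<275)&(v2>140)&(v2<215)&(d2>0)
m2=(b2&(Q[...,2]>.121)&(Q[...,2]<.131)).astype(np.uint8); m2=cv2.morphologyEx(m2,cv2.MORPH_OPEN,np.ones((5,5)))
print('scene top',cv2.minAreaRect((Q[m2>0][:,:2]*1000).astype(np.float32)))
hs=cv2.cvtColor(im2,cv2.COLOR_RGB2HSV); y=(cv2.inRange(hs,(22,150,120),(36,255,255))>0)&b2&(v2>168)
q=Q[y]; c=q.mean(0); U,S,V=np.linalg.svd(q-c); print('tab2',len(q),c,V[0],q.min(0),q.max(0))
t=(u2>285)&(u2<315)&(v2>218)&(v2<250)&(Q[...,2]>.038)&(Q[...,2]<.054)
print('tin2',cv2.minEnclosingCircle((Q[t][:,:2]*1000).astype(np.float32)))
# occupancy map: max height per 10mm cell in top view, x .25-.75, y -.4..0.4
ok=(d>0)
for x in np.arange(.76,.2,-.02):
    row=''
    for yy in np.arange(.36,-.42,-.02):
        s=Z[ok&(abs(P[...,0]-x)<.01)&(abs(P[...,1]-yy)<.01)]
        row+='%4d'%(s.max()*1000) if len(s) else '   .'
    print('%.2f'%x,row)
E
```

```text
top face ((556.8085327148438, 64.6505126953125), (72.85858917236328, 74.42898559570312), 7.5648193359375) 572
foot 290 [0.52191156 0.04078924 0.01596611]
tab [ 0.46697751 -0.00821872  0.15759208] [-0.67265342 -0.51582286  0.53053196] [ 0.44922579 -0.02301832  0.13511825] [0.49126907 0.01033921 0.17288959]
scene top ((557.8916625976562, 41.86668395996094), (76.7490005493164, 52.09902572631836), 36.190975189208984)
tab2 42 [ 0.47033479 -0.00813591  0.14850499] [ 0.52038404  0.39995869 -0.75447565] [ 0.45433047 -0.02325849  0.1215907 ] [0.49607995 0.01078839 0.17115702]
tin2 ((473.1824951171875, -200.21078491210938), 33.46803665161133)
0.76    .   .   .   .   .   .   .   . 515 528 206 195  33  88  90  86  87   6   2   . 302 304 305 304 305 305 306 304 305 305 305 304 306 304   .   .   .   .   .
0.74    .   .   .   .   .   .   .   . 552 529 221  24  24  87  88  83  87   6   4   . 304 305 303 306 304 304 306 305 305 305 305 304 306 305 304 302   .   .   .
0.72    .   .   .   .   .   .   . 580 577 239 226  21   7  86  85  83   7   6   5 305 303 304 304 304 304 304 304 304 305 306 304 304 3
[... 3538 characters left out ...]
 167 163 167 164 163  61  39   9  19  25   9   9   9
0.26 -916-917-920-918-918-916-919-918-917-913-919-920-915-915-920-917-913-915   4   6   6   8   7   7 161 164 110 164 164 166 164  65  35   9  10   9  12  10  10
0.24 -920-920-916-922-915-917-919-918-917-920-905-924-911-920-913-922-907-912-921   1   7   7   7   7 164 165 166 163 109 163 163  59   6  10  10  11  10  12  10
0.22 -920-916-913-910-920-918-917-918-914-921-920-923-920-917-919-918-917-917-918-919-919   5  56   6 163 164 166 165 165 162   6   7   5   6  47  49  50   8  10
0.20 -913-922-916-919-917-918-911-918-919-914-921-921-920-916-922-919-918-915-919-913-921  53  64  78 125 152 165 165 165 164   6   7   7   6  49  44  47 823  10
```

Request:
send_rows(deltas=[{"tx": 0.6,"ty": -0.6,"tz": -0.4},{"tx": 0.63,"ty": -0.63,"tz": -0.4},{"tx": 0.63,"ty": -0.63,"tz": -0.4},{"tx": 0.63,"ty": -0.63,"tz": -0.4},{"tx": 0.63,"ty": -0.63,"tz": -0.2},{"tx": 0.63,"ty": -0.63},{"tx": 0.63,"ty": -0.63},{"tx": 0.63,"ty": -0.63},{"tx": 0.63,"ty": -0.63},{"tx": 0.63,"ty": -0.63},{"tx": 0.63,"ty": -0.63},{"tx": 0.63,"ty": -0.63,"rz": -1}], grip_force=30)

```text
$.deltas[0]: bad value
```

Request:
send_rows(deltas=[{"rz": -1},{"rz": -1},{"rz": -1},{"rz": -1},{"rz": -1},{"rz": -1},{"rz": -1},{"rz": -1},{"rz": -1},{"rz": -1},{"rz": -1},{"rz": -1}])

```text
$.deltas[0]: bad value
```

Request:
send_rows(deltas=[{"rz": -1},{"rz": -1},{"rz": -1},{"rz": -1},{"rz": -1},{"rz": -1},{"rz": -1},{"rz": -1},{"rz": -1},{"rz": -1},{"rz": -1},{"rz": -1}])

```text
$.deltas[0]: bad value
```

```bash
cat >> h.py <<'E'
def wrist():
    s=r.state(); im,d=r.read_camera('wrist'); p=dict(r.camera_params('wrist'))
    T=np.eye(4); T[:3,:3]=R.from_euler('xyz',s['orientation'],degrees=True).as_matrix(); T[:3,3]=s['ee_pos']
    p['world_from_camera']=T@np.array(p['mount']); 
    return im,d,p,pts('wrist',d,p)[...,:3]
E
python3 - <<'E'
from h import *
s=r.state(); print(s['time_s'],s['ee_pos'],s['orientation'],s['q'])
im,d,p,P=wrist(); print(p)
cv2.imwrite('pics/w1.png',im[...,::-1]); np.savez('w1.npz',im=im,d=d,P=P)
m=((P[...,2]>.04)&(P[...,2]<.052)&(abs(P[...,0]-.472)<.05)&(abs(P[...,1]+.2)<.05)&(d>0))
print(m.sum(),P[m].mean(0),cv2.minEnclosingCircle((P[m][:,:2]*1000).astype(np.float32)))
E
```

```text
0.1 [ 0.24216664 -0.68287033  0.20968609] [-1.79919060e+02  6.72391063e-03  1.95282297e+01] [66.07878751 34.38062243 -0.14623275 91.67769799  0.10245129 54.02302863
 -4.57397752]
{'fx': 298.89597968651185, 'fy': 298.89597968651185, 'cx': 280.74877584489127, 'cy': 212.87511894512298, 'mount': array([[ 1.20061451e-05,  9.58947295e-01,  2.83584354e-01,
         7.25529660e-02],
       [ 9.99999892e-01,  1.20045734e-04, -4.48274645e-04,
        -3.73915332e-04],
       [-4.63914850e-04,  2.83584329e-01, -9.58947190e-01,
        -1.62753569e-01],
       [ 0.00000000e+00,  0.00000000e+00,  0.00000000e+00,
         1.00000000e+00]]), 'world_from_camera': array([[ 3.34282320e-01,  9.03660526e-01,  2.67680752e-01,
         3.10515998e-01],
       [-9.42472509e-01,  3.20801821e-01,  9.39774492e-02,
        -6.58475863e-01],
       [-9.48761656e-04, -2.83696750e-01,  9.58913580e-01,
         3.72431505e-01],
       [ 0.00000000e+00,  0.00000000e+00,  0.00000000e+00,
         1.00000000e+00]])}
0 [nan nan nan] ((0.0, 0.0), 0.0)<stdin>:6: RuntimeWarning: Mean of empty slice.
  ret = um.true_divide(
```

View pics/w1.png

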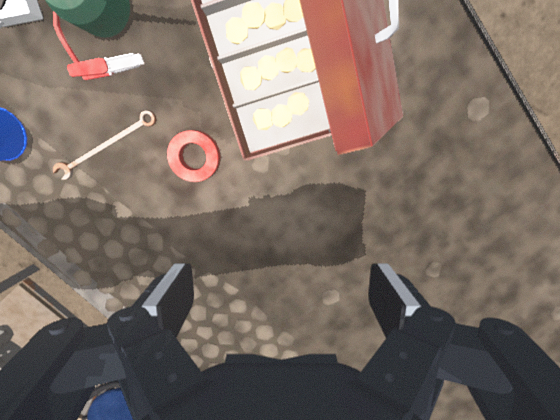

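The wrist picture still shows the start position (fingers at (170,300) and (395,300), no tin): the moves were refused. Trying full rows.

Request:
send_rows(deltas=[{"rx": 0,"ry": 0,"rz": 0,"tx": 0.6,"ty": -0.6,"tz": -0.4,"claw": 85},{"rx": 0,"ry": 0,"rz": 0,"tx": 0.63,"ty": -0.63,"tz": -0.4,"claw": 85},{"rx": 0,"ry": 0,"rz": 0,"tx": 0.63,"ty": -0.63,"tz": -0.4,"claw": 85},{"rx": 0,"ry": 0,"rz": 0,"tx": 0.63,"ty": -0.63,"tz": -0.4,"claw": 85},{"rx": 0,"ry": 0,"rz": 0,"tx": 0.63,"ty": -0.63,"tz": -0.2,"claw": 85},{"rx": 0,"ry": 0,"rz": 0,"tx": 0.63,"ty": -0.63,"tz": 0,"claw": 85},{"rx": 0,"ry": 0,"rz": 0,"tx": 0.63,"ty": -0.63,"tz": 0,"claw": 85},{"rx": 0,"ry": 0,"rz": 0,"tx": 0.63,"ty": -0.63,"tz": 0,"claw": 85},{"rx": 0,"ry": 0,"rz": 0,"tx": 0.63,"ty": -0.63,"tz": 0,"claw": 85},{"rx": 0,"ry": 0,"rz": 0,"tx": 0.63,"ty": -0.63,"tz": 0,"claw": 85},{"rx": 0,"ry": 0,"rz": 0,"tx": 0.63,"ty": -0.63,"tz": 0,"claw": 85},{"rx": 0,"ry": 0,"rz": -1,"tx": 0.63,"ty": -0.63,"tz": 0,"claw": 85}], grip_force=30)

```text
time_s: 1.65
ee_pos: [0.4717, -0.2012, 0.3005]
orientation: [180.0, 0.0, 24.6]
contact_force: [-0.1, -0.4, -0.1]
opening: 0.0848
finger_force: 0.0
```

Request:
send_rows(deltas=[{"rx": 0,"ry": 0,"rz": -1,"tx": 0,"ty": 0,"tz": 0,"claw": 85},{"rx": 0,"ry": 0,"rz": -1,"tx": 0,"ty": 0,"tz": 0,"claw": 85},{"rx": 0,"ry": 0,"rz": -1,"tx": 0,"ty": 0,"tz": 0,"claw": 85},{"rx": 0,"ry": 0,"rz": -1,"tx": 0,"ty": 0,"tz": 0,"claw": 85},{"rx": 0,"ry": 0,"rz": -1,"tx": 0,"ty": 0,"tz": 0,"claw": 85},{"rx": 0,"ry": 0,"rz": -1,"tx": 0,"ty": 0,"tz": 0,"claw": 85},{"rx": 0,"ry": 0,"rz": -1,"tx": 0,"ty": 0,"tz": 0,"claw": 85},{"rx": 0,"ry": 0,"rz": -1,"tx": 0,"ty": 0,"tz": 0,"claw": 85},{"rx": 0,"ry": 0,"rz": -1,"tx": 0,"ty": 0,"tz": 0,"claw": 85},{"rx": 0,"ry": 0,"rz": -1,"tx": 0,"ty": 0,"tz": 0,"claw": 85},{"rx": 0,"ry": 0,"rz": -1,"tx": 0,"ty": 0,"tz": 0,"claw": 85},{"rx": 0,"ry": 0,"rz": -1,"tx": 0,"ty": 0,"tz": 0,"claw": 85}])

```text
time_s: 3.15
ee_pos: [0.4711, -0.2026, 0.3003]
orientation: [-180.0, -0.0, 84.7]
contact_force: [0.1, 1.4, -0.1]
opening: 0.0852
finger_force: 0.0
```

Request:
send_rows(deltas=[{"rx": 0,"ry": 0,"rz": -1,"tx": 0,"ty": 0,"tz": 0,"claw": 85},{"rx": 0,"ry": 0,"rz": -1,"tx": 0,"ty": 0,"tz": 0,"claw": 85},{"rx": 0,"ry": 0,"rz": -1,"tx": 0,"ty": 0,"tz": 0,"claw": 85},{"rx": 0,"ry": 0,"rz": -1,"tx": 0,"ty": 0,"tz": 0,"claw": 85},{"rx": 0,"ry": 0,"rz": -1,"tx": 0,"ty": 0,"tz": 0,"claw": 85},{"rx": 0,"ry": 0,"rz": -1,"tx": 0,"ty": 0,"tz": 0,"claw": 85},{"rx": 0,"ry": 0,"rz": -1,"tx": 0,"ty": 0,"tz": 0,"claw": 85},{"rx": 0,"ry": 0,"rz": -1,"tx": 0,"ty": 0,"tz": 0,"claw": 85},{"rx": 0,"ry": 0,"rz": -1,"tx": 0,"ty": 0,"tz": 0,"claw": 85},{"rx": 0,"ry": 0,"rz": -1,"tx": 0,"ty": 0,"tz": 0,"claw": 85},{"rx": 0,"ry": 0,"rz": -1,"tx": 0,"ty": 0,"tz": 0,"claw": 85},{"rx": 0,"ry": 0,"rz": -1,"tx": 0,"ty": 0,"tz": 0,"claw": 85}])

```text
time_s: 4.65
ee_pos: [0.4711, -0.2026, 0.3003]
orientation: [-180.0, -0.0, 144.7]
contact_force: [-0.9, -0.1, -1.1]
opening: 0.0849
finger_force: 0.0
```

```bash
python3 - <<'E'
from h import *
s=r.state(); print(s['time_s'],s['ee_pos'],s['orientation'],s['q'])
im,d,p,P=wrist()
cv2.imwrite('pics/w2.png',im[...,::-1]); np.savez('w2.npz',im=im,d=d,P=P)
m=((P[...,2]>.04)&(P[...,2]<.052)&(abs(P[...,0]-.472)<.05)&(abs(P[...,1]+.2)<.05)&(d>0))
print(m.sum(),P[m].mean(0),cv2.minEnclosingCircle((P[m][:,:2]*1000).astype(np.float32)))
# gearbox visible?
g=(P[...,2]>.122)&(P[...,2]<.131)&(P[...,1]>-.05)&(d>0); print('gear px',g.sum())
E
```

```text
4.65 [ 0.47111807 -0.20263401  0.3003272 ] [-1.79988607e+02 -1.78465765e-02  1.44686643e+02] [ 43.3848786   16.57578447 -33.6863305  111.28100866  11.09509915
  55.33691628  59.13068923]
393 [ 0.47357823 -0.20082931  0.04453189] ((473.112060546875, -200.8443145751953), 31.775814056396484)
gear px 6535
```

View pics/w2.png

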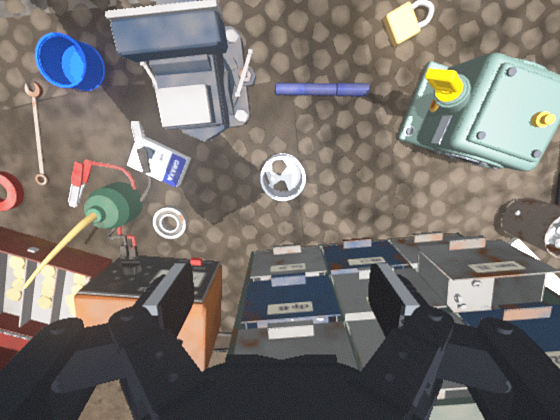

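Wrist view: tin at (283,177), gearbox (490,110) with yellow tab (440,80) and breather (543,120), padlock (405,22), cabinet below. Measuring the gearbox here.

```bash
python3 - <<'E'
from h import *
z=np.load('w2.npz'); im,d,P=z['im'],z['d'],z['P']
g=((P[...,2]>.122)&(P[...,2]<.131)&(P[...,1]>-.05)&(d>0)).astype(np.uint8)
for k in (3,15,25):
    m=cv2.morphologyEx(g,cv2.MORPH_OPEN,np.ones((k,k))); q=(P[m>0][:,:2]*1000).astype(np.float32)
    print(k,len(q),np.median(P[m>0][:,2]),cv2.minAreaRect(q),q.mean(0))
hsv=cv2.cvtColor(im,cv2.COLOR_RGB2HSV)
y=(cv2.inRange(hsv,(20,140,110),(36,255,255))>0)&(P[...,2]>.11)&(P[...,1]>-.06)&(d>0)
n,l,s,c=cv2.connectedComponentsWithStats(y.astype(np.uint8))
for i in range(1,n):
    if s[i,4]>15:
        q=P[l==i]; cc=q.mean(0); V=np.linalg.svd(q-cc)[2]; print(s[i],cc,V[0],q.min(0),q.max(0))
# rest extents in guessed yaw frames
for yaw in (35,36,37,38):
    c,s_=np.cos(np.radians(yaw)),np.sin(np.radians(yaw)); q=P[g>0]
    xg=q[:,0]*c+q[:,1]*s_; yg=-q[:,0]*s_+q[:,1]*c
    print(yaw,np.percentile(xg,[.3,1,99,99.7]),np.percentile(yg,[.3,1,99,99.7]))
for k,(u,v) in dict(tl=(487,57),tr=(540,75),bl=(465,165),fl=(425,60),fr=(402,138)).items(): print(k,P[v,u])
E
```

```text
3 6300 0.12538394036405925 ((622.5992431640625, 22.25829315185547), (121.80796813964844, 279.06658935546875), 77.12714385986328) [552.4932    48.163902]
15 4212 0.12537213465123975 ((551.3897094726562, 55.67198944091797), (81.46156311035156, 83.47506713867188), 37.79428482055664) [544.7933   50.81326]
25 1635 0.1253613978343049 ((529.7266845703125, 62.85476303100586), (54.292747497558594, 33.69107437133789), 54.75938034057617) [529.1071   61.76009]
[425  69  38  33 879] [ 0.47404989 -0.00818671  0.14742187] [ 0.58007882  0.30541559 -0.75513567] [ 0.45189155 -0.02370729  0.11561822] [0.49631481 0.01417536 0.17052565]
[532 114   7  12  43] [0.56426111 0.06221585 0.13038636] [ 0.88618811 -0.40969031 -0.21638967] [0.55999461 0.05966285 0.12703807] [0.57102454 0.06575322 0.1333652 ]
[539 114  10  11  51] [0.56618092 0.06497706 0.13740282] [ 0.79965539 -0.03677995 -0.59933171] [0.56163613 0.06250017 0.13145344] [0.57410114 0.06937595 0.14141088]
35 [0.39355109 0.39814995 0.57823455 0.58333566] [-0.46658662 -0.45542061 -0.23112601 -0.22981429]
36 [0.38856618 0.39314676 0.57020638 0.57511297] [-0.4767033  -0.46546434 -0.23948171 -0.23836094]
37 [0.38346204 0.38800965 0.56200452 0.5667151 ] [-0.48667478 -0.47536629 -0.24764497 -0.24669613]
38 [0.3782084  0.38274162 0.55363146 0.55813458] [-0.49649801 -0.48511594 -0.2557524  -0.25482777]
tl [0.48399436 0.06015523 0.10801418]
tr [0.52778743 0.08690776 0.12578138]
bl [0.62550507 0.03601652 0.00160956]
fl [4.59112182e-01 5.45937753e-02 7.61157175e-05]
fr [ 0.53063529 -0.0272094   0.0138695 ]
```

Request:
send_rows(deltas=[{"rx": 0,"ry": 0,"rz": -1,"tx": 0,"ty": -0.06,"tz": 0.6,"claw": 85},{"rx": 0,"ry": 0,"rz": 0,"tx": 0,"ty": 0,"tz": 0.9,"claw": 85},{"rx": 0,"ry": 0,"rz": 0,"tx": 0,"ty": 0,"tz": 0.9,"claw": 85},{"rx": 0,"ry": 0,"rz": 0,"tx": 0,"ty": 0,"tz": 0.9,"claw": 85},{"rx": 0,"ry": 0,"rz": 0,"tx": 0,"ty": 0,"tz": 0.7,"claw": 85}])

```text
time_s: 5.32
ee_pos: [0.469, -0.205, 0.0987]
orientation: [-180.0, -0.1, 149.4]
contact_force: [0.1, -0.2, 0.1]
opening: 0.0852
finger_force: 0.0
```

Request:
send_rows(deltas=[{"rx": 0,"ry": 0,"rz": 0,"tx": -0.03,"ty": 0.11,"tz": 0.4,"claw": 85},{"rx": 0,"ry": 0,"rz": 0,"tx": 0,"ty": 0,"tz": 0.7,"claw": 85},{"rx": 0,"ry": 0,"rz": 0,"tx": 0,"ty": 0,"tz": 0.7,"claw": 85},{"rx": 0,"ry": 0,"rz": 0,"tx": 0,"ty": 0,"tz": 0,"claw": 55},{"rx": 0,"ry": 0,"rz": 0,"tx": 0,"ty": 0,"tz": 0,"claw": 55},{"rx": 0,"ry": 0,"rz": 0,"tx": 0,"ty": 0,"tz": 0,"claw": 55},{"rx": 0,"ry": 0,"rz": 0,"tx": 0,"ty": 0,"tz": 0,"claw": 55}])

```text
time_s: 6.2
ee_pos: [0.474, -0.2015, 0.0114]
orientation: [180.0, 0.1, 149.5]
contact_force: [-0.6, -0.4, -1.6]
opening: 0.0612
finger_force: 32.7
```

Request:
send_rows(deltas=[{"rx": 0,"ry": 0,"rz": 0,"tx": 0,"ty": 0,"tz": -0.4,"claw": 55},{"rx": 0,"ry": 0,"rz": 0,"tx": 0,"ty": 0,"tz": -0.8,"claw": 55},{"rx": 0,"ry": 0,"rz": 0,"tx": 0,"ty": 0,"tz": -0.9,"claw": 55},{"rx": 0,"ry": 0,"rz": 0,"tx": 0,"ty": 0,"tz": -0.9,"claw": 55},{"rx": 0,"ry": 0,"rz": 0,"tx": 0,"ty": 0,"tz": -0.9,"claw": 55},{"rx": 0,"ry": 0,"rz": 0,"tx": 0,"ty": 0.2,"tz": -0.9,"claw": 55},{"rx": 0,"ry": 0,"rz": 0,"tx": 0,"ty": 0.5,"tz": -0.4,"claw": 55},{"rx": 0,"ry": 0,"rz": 0,"tx": 0,"ty": 0.5,"tz": 0,"claw": 55},{"rx": 0,"ry": 0,"rz": 0,"tx": 0,"ty": 0.4,"tz": 0,"claw": 55},{"rx": 0,"ry": 0,"rz": 0,"tx": 0,"ty": 0,"tz": 0,"claw": 55},{"rx": 0,"ry": 0,"rz": 0,"tx": 0,"ty": 0,"tz": 0,"claw": 55}])

```text
time_s: 7.58
ee_pos: [0.5135, -0.1329, 0.2705]
orientation: [-180.0, -0.0, 149.5]
contact_force: [0.9, 0.4, -0.6]
opening: 0.0609
finger_force: 33.2
```

```bash
python3 - <<'E'
from h import *
s=r.state(); print(s['time_s'],s['ee_pos'],s['orientation'],s['opening'])
im,d,p,P=wrist()
cv2.imwrite('pics/w3.png',im[...,::-1]); np.savez('w3.npz',im=im,d=d,P=P,W=p['world_from_camera'])
E
```

```text
7.575 [ 0.51354459 -0.13294278  0.27051698] [-1.79951302e+02 -7.33538919e-03  1.49496188e+02] 0.06085562365578071
```

View pics/w3.png

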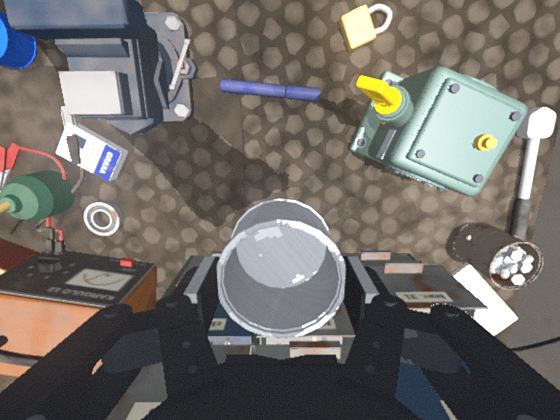

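Tin firmly held (rim centre (282,275)); gearbox fully visible: top face with bolts (454,88), (508,118), (420,153), (473,180); neck with yellow tab (378,95); breather (488,142).

```bash
python3 - <<'E'
from h import *
z=np.load('w3.npz'); im,d,P=z['im'],z['d'],z['P']
near=(abs(P[...,0]-.54)<.11)&(abs(P[...,1]-.05)<.11)&(d>0)
Z=P[...,2]
print('counter z',np.median(Z[near&(Z<.01)]))
g=(near&(Z>.119)&(Z<.131)).astype(np.uint8)
for k in (5,11,17):
    m=cv2.morphologyEx(g,cv2.MORPH_OPEN,cv2.getStructuringElement(cv2.MORPH_ELLIPSE,(k,k)))
    n,l,s,c=cv2.connectedComponentsWithStats(m); i=1+s[1:,4].argmax(); m=l==i
    q=(P[m][:,:2]*1000).astype(np.float32); (c,wh,a)=cv2.minAreaRect(q); print(k,len(q),c,wh,a,q.mean(0),np.median(Z[m]))
# edges in gearbox frame of top face
for yaw in (34,35,36,37,38,39):
    a=np.radians(yaw);c,s_=np.cos(a),np.sin(a); q=P[m]
    xg=q[:,0]*c+q[:,1]*s_; yg=-q[:,0]*s_+q[:,1]*c
    # sharpness: robust edge per strip
    def edges(t,e,f): 
        b=np.linspace(np.percentile(t,20),np.percentile(t,80),9)
        v=[f(e[(t>=b[i])&(t<b[i+1])]) for i in range(8)]; return np.polyfit(np.arange(8),v,1)[0]*1e3,np.mean(v)
    E=[edges(xg,yg,np.max),edges(xg,yg,np.min),edges(yg,xg,np.max),edges(yg,xg,np.min)]
    yc=(E[0][1]+E[1][1])/2; xc=(E[2][1]+E[3][1])/2
    print(yaw,['%.2f %.4f'%e for e in E],'ctr',xc*c-yc*s_,xc*s_+yc*c)
hsv=cv2.cvtColor(im,cv2.COLOR_RGB2HSV)
y=(cv2.inRange(hsv,(20,140,110),(36,255,255))>0)&near
n,l,s,c=cv2.connectedComponentsWithStats(y.astype(np.uint8))
for i in range(1,n):
    if s[i,4]>30:
        q=P[l==i]; q=q[q[:,2]>.12]; cc=q.mean(0); V=np.linalg.svd(q-cc)[2]; print(s[i],cc,V[0],V[2],q.min(0),q.max(0))
q=P[near&(Z>.014)&(Z<.024)]; print('foot',cv2.minAreaRect((q[:,:2]*1000).astype(np.float32)))
E
```

```text
counter z -0.000194473199967099
5 7172 (552.8382568359375, 57.03125762939453) (86.1460189819336, 84.15824127197266) 37.78791046142578 [549.9721   55.67944] 0.12530587313668215
11 6679 (552.8399047851562, 57.03168869018555) (86.14627838134766, 84.15476989746094) 37.79376220703125 [549.5908    55.535065] 0.1253274122502372
17 6169 (552.819580078125, 57.04912185668945) (86.14530944824219, 84.11898803710938) 37.773101806640625 [550.3797    56.338745] 0.12535138717755512
34 ['0.40 -0.2211', '0.57 -0.3027', '-0.96 0.5284', '-0.99 0.4505'] ctr 0.5522135882104658 0.05656004437981854
35 ['0.25 -0.2295', '0.46 -0.3112', '-0.76 0.5237', '-0.88 0.4458'] ctr 0.5521399708633269 0.05656979841030199
36 ['-0.01 -0.2382', '0.34 -0.3197', '-0.53 0.5189', '-0.68 0.4412'] ctr 0.5522844789105048 0.05650947114128313
37 ['-0.09 -0.2463', '0.22 -0.3279', '-0.39 0.5138', '-0.51 0.4365'] ctr 0.5522117193872779 0.056662832635499094
38 ['-0.14 -0.2545', '0.07 -0.3361', '-0.26 0.5086', '-0.36 0.4314'] ctr 0.5521554246562977 0.05663026779128058
39 ['-0.26 -0.2627', '-0.03 -0.3442', '-0.12 0.5031', '-0.15 0.4258'] ctr 0.5519161558146252 0.056468920557254026
[ 356   75   46   39 1033] [ 0.47425819 -0.00670589  0.14793994] [ 0.57925785  0.36000269 -0.73134014] [-0.67384573  0.71633325 -0.18110388] [ 0.4513948  -0.02330542  0.12008974] [0.49617903 0.01467835 0.16981222]
[475 137   5  11  31] [0.56431187 0.06194377 0.13063545] [ 0.88326445 -0.46833892 -0.02241789] [-0.46628134 -0.87235152 -0.14691677] [0.56020544 0.06009539 0.12699296] [0.56924643 0.06484457 0.13348334]
[481 137  10  12  50] [0.56634873 0.06483892 0.13725506] [ 0.79385606 -0.12923461 -0.59421459] [0.46535596 0.75812875 0.45682012] [0.5622636  0.06270522 0.13203503] [0.57414986 0.07018225 0.14134908]
foot ((465.8954772949219, -9.115829467773438), (116.64512634277344, 102.2525634765625), 37.76597595214844)
```

Request:
send_rows(deltas=[{"rx": 0,"ry": 0,"rz": 0,"tx": 0.4,"ty": 0.5,"tz": 0,"claw": 55},{"rx": 0,"ry": 0,"rz": 0,"tx": 0.54,"ty": 0.7,"tz": 0,"claw": 55},{"rx": 0,"ry": 0,"rz": 0,"tx": 0.54,"ty": 0.7,"tz": 0,"claw": 55},{"rx": 0,"ry": 0,"rz": 0,"tx": 0.54,"ty": 0.7,"tz": 0,"claw": 55},{"rx": 0,"ry": 0,"rz": 0,"tx": 0.54,"ty": 0.7,"tz": 0,"claw": 55},{"rx": 0,"ry": 0,"rz": 0,"tx": 0.54,"ty": 0.75,"tz": 0,"claw": 55},{"rx": 0,"ry": 0,"rz": 0,"tx": 0.38,"ty": 0.5,"tz": 0,"claw": 55},{"rx": 0,"ry": 0,"rz": 0.87,"tx": 0,"ty": 0,"tz": 0,"claw": 55},{"rx": 0,"ry": 0,"rz": 0.87,"tx": 0,"ty": 0,"tz": 0.3,"claw": 55},{"rx": 0,"ry": 0,"rz": 0.87,"tx": 0,"ty": 0,"tz": 0.4,"claw": 55},{"rx": 0,"ry": 0,"rz": 0.87,"tx": 0,"ty": 0,"tz": 0.4,"claw": 55},{"rx": 0,"ry": 0,"rz": 0.87,"tx": 0,"ty": 0,"tz": 0.4,"claw": 55}])

```text
time_s: 9.12
ee_pos: [0.4798, 0.151, 0.1948]
orientation: [-180.0, 0.0, 127.5]
contact_force: [-0.4, 0.4, -0.9]
opening: 0.0609
finger_force: 33.2
```

Request:
send_rows(deltas=[{"rx": 0,"ry": 0,"rz": 0,"tx": 0,"ty": 0,"tz": 0.8,"claw": 55},{"rx": 0,"ry": 0,"rz": 0,"tx": 0,"ty": 0,"tz": 0.8,"claw": 55},{"rx": 0,"ry": 0,"rz": 0,"tx": 0,"ty": 0,"tz": 0.8,"claw": 55},{"rx": 0,"ry": 0,"rz": 0,"tx": 0,"ty": 0,"tz": 0.6,"claw": 55},{"rx": 0,"ry": 0,"rz": 0,"tx": 0,"ty": 0,"tz": 0.4,"claw": 55},{"rx": 0,"ry": 0,"rz": 0,"tx": 0,"ty": 0,"tz": 0.1,"claw": 55},{"rx": 0,"ry": 0,"rz": 0,"tx": 0,"ty": 0,"tz": 0,"claw": 55}])

```text
time_s: 10.0
ee_pos: [0.4798, 0.1518, 0.0206]
orientation: [-180.0, 0.0, 127.7]
contact_force: [0.1, 0.3, -0.6]
opening: 0.0608
finger_force: 33.2
```

Request:
send_rows(deltas=[{"rx": 0,"ry": 0,"rz": 0,"tx": 0,"ty": 0,"tz": 0.1,"claw": 55},{"rx": 0,"ry": 0,"rz": 0,"tx": 0,"ty": 0,"tz": 0.07,"claw": 55},{"rx": 0,"ry": 0,"rz": 0,"tx": 0,"ty": 0,"tz": 0,"claw": 55},{"rx": 0,"ry": 0,"rz": 0,"tx": 0,"ty": 0,"tz": 0,"claw": 55}])

```text
time_s: 10.5
ee_pos: [0.4797, 0.1522, 0.0121]
orientation: [180.0, 0.0, 127.8]
contact_force: [0.1, -0.1, -0.9]
opening: 0.061
finger_force: 33.2
```

Request:
send_rows(deltas=[{"rx": 0,"ry": 0,"rz": 0,"tx": 0,"ty": 0,"tz": 0.03,"claw": 55},{"rx": 0,"ry": 0,"rz": 0,"tx": 0,"ty": 0,"tz": 0,"claw": 55},{"rx": 0,"ry": 0,"rz": 0,"tx": 0,"ty": 0,"tz": 0,"claw": 66},{"rx": 0,"ry": 0,"rz": 0,"tx": 0,"ty": 0,"tz": 0,"claw": 85},{"rx": 0,"ry": 0,"rz": 0,"tx": 0,"ty": 0,"tz": 0,"claw": 85},{"rx": 0,"ry": 0,"rz": 0,"tx": 0,"ty": 0,"tz": 0,"claw": 85},{"rx": 0,"ry": 0,"rz": 0,"tx": 0,"ty": 0,"tz": 0,"claw": 85},{"rx": 0,"ry": 0,"rz": 0,"tx": 0,"ty": 0,"tz": 0,"claw": 85}])

```text
time_s: 11.5
ee_pos: [0.4796, 0.1522, 0.0104]
orientation: [-180.0, -0.0, 127.8]
contact_force: [-0.1, -0.1, -0.8]
opening: 0.085
finger_force: 0.0
```

Request:
send_rows(deltas=[{"rx": 0,"ry": 0,"rz": 0,"tx": 0,"ty": 0,"tz": -0.3,"claw": 85},{"rx": 0,"ry": 0,"rz": 0,"tx": 0,"ty": 0,"tz": -0.6,"claw": 85},{"rx": 0,"ry": 0,"rz": 0,"tx": 0,"ty": 0,"tz": -0.9,"claw": 85},{"rx": 0,"ry": 0,"rz": 0,"tx": 0,"ty": 0,"tz": -0.9,"claw": 85},{"rx": 0,"ry": 0,"rz": 0,"tx": 0,"ty": 0,"tz": -0.9,"claw": 85},{"rx": 0,"ry": 0,"rz": 0,"tx": 0,"ty": 0,"tz": -0.9,"claw": 85},{"rx": 0,"ry": 0,"rz": 0,"tx": 0,"ty": 0,"tz": -0.7,"claw": 85},{"rx": 0,"ry": 0,"rz": 0,"tx": -0.6,"ty": -0.37,"tz": 0,"claw": 85},{"rx": 0,"ry": 0,"rz": 0,"tx": -0.6,"ty": -0.37,"tz": 0,"claw": 85},{"rx": 0,"ry": 0,"rz": 0,"tx": -0.6,"ty": -0.37,"tz": 0,"claw": 85},{"rx": 0,"ry": 0,"rz": 0,"tx": -0.6,"ty": -0.37,"tz": 0,"claw": 85},{"rx": 0,"ry": 0,"rz": 1,"tx": 0,"ty": 0,"tz": 0,"claw": 85}])

```text
time_s: 13.0
ee_pos: [0.4944, 0.0088, 0.2701]
orientation: [-179.9, 0.0, 122.4]
contact_force: [0.4, 0.1, -0.3]
opening: 0.0847
finger_force: 0.0
```

Request:
send_rows(deltas=[{"rx": 0,"ry": 0,"rz": 1,"tx": 0,"ty": 0,"tz": 0,"claw": 85},{"rx": 0,"ry": 0,"rz": 1,"tx": 0,"ty": 0,"tz": 0,"claw": 85},{"rx": 0,"ry": 0,"rz": 1,"tx": 0,"ty": 0,"tz": 0,"claw": 85},{"rx": 0,"ry": 0,"rz": 1,"tx": 0,"ty": 0,"tz": 0,"claw": 85},{"rx": 0,"ry": 0,"rz": 1,"tx": 0,"ty": 0,"tz": 0,"claw": 85},{"rx": 0,"ry": 0,"rz": 1,"tx": 0,"ty": 0,"tz": 0,"claw": 85},{"rx": 0,"ry": 0,"rz": 1,"tx": 0,"ty": 0,"tz": 0,"claw": 85},{"rx": 0,"ry": 0,"rz": 1,"tx": 0,"ty": 0,"tz": 0,"claw": 85},{"rx": 0,"ry": 0,"rz": 1,"tx": 0,"ty": 0,"tz": 0,"claw": 85},{"rx": 0,"ry": 0,"rz": 1,"tx": 0,"ty": 0,"tz": 0,"claw": 85},{"rx": 0,"ry": 0,"rz": 1,"tx": 0,"ty": 0,"tz": 0,"claw": 85},{"rx": 0,"ry": 0,"rz": 1,"tx": 0,"ty": 0,"tz": 0,"claw": 85}])

```text
time_s: 14.5
ee_pos: [0.4943, 0.0119, 0.2704]
orientation: [-180.0, 0.0, 62.6]
contact_force: [-0.1, 0.8, -0.4]
opening: 0.0849
finger_force: 0.0
```

Request:
send_rows(deltas=[{"rx": 0,"ry": 0,"rz": 1,"tx": 0,"ty": 0,"tz": 0,"claw": 85},{"rx": 0,"ry": 0,"rz": 1,"tx": 0,"ty": 0,"tz": 0,"claw": 85},{"rx": 0,"ry": 0,"rz": 1,"tx": 0,"ty": 0,"tz": 0,"claw": 85},{"rx": 0,"ry": 0,"rz": 1,"tx": 0,"ty": 0,"tz": 0,"claw": 85},{"rx": 0,"ry": 0,"rz": 1,"tx": 0,"ty": 0,"tz": 0,"claw": 85},{"rx": 0,"ry": -1,"rz": 0,"tx": 0,"ty": 0,"tz": 0,"claw": 60},{"rx": 0,"ry": -1,"rz": 0,"tx": 0,"ty": 0,"tz": 0,"claw": 60},{"rx": 0,"ry": -1,"rz": 0,"tx": 0,"ty": 0,"tz": 0,"claw": 60},{"rx": 0,"ry": -1,"rz": 0,"tx": 0,"ty": 0,"tz": 0,"claw": 60},{"rx": 0,"ry": -1,"rz": 0,"tx": 0,"ty": 0,"tz": 0,"claw": 60},{"rx": 0,"ry": 0,"rz": 0,"tx": 0,"ty": 0,"tz": 0,"claw": 60}])

```text
time_s: 15.88
ee_pos: [0.495, 0.0131, 0.2693]
orientation: [-179.9, 25.0, 37.9]
contact_force: [-0.3, -0.6, -0.4]
opening: 0.06
finger_force: 0.0
```

```bash
cat >> h.py <<'E'
GO=np.array([.5525,.0568]); YAW=37.8
G=R.from_euler('z',YAW,degrees=True)
def gb(p): return G.inv().apply(np.array(p)-[*GO,0])
E
python3 - <<'E'
from h import *
s=r.state(); print(s['time_s'],s['ee_pos'],gb(s['ee_pos']),s['orientation'],s['q'],s['opening'])
im,d,p,P=wrist()
cv2.imwrite('pics/w4.png',im[...,::-1]); np.savez('w4.npz',im=im,d=d,P=P,W=p['world_from_camera'])
im,d=r.read_camera('top'); np.savez('top2.npz',im=im,d=d); Q=pts('top',d,r.camera_params('top'))[...,:3]
m=(Q[...,2]>.036)&(Q[...,2]<.056)&(abs(Q[...,0]-.479)<.045)&(abs(Q[...,1]-.152)<.045)&(d>0)
print('tin',m.sum(),[gb([*(np.array(c)/1000),0]) for c in [cv2.minEnclosingCircle((Q[m][:,:2]*1000).astype(np.float32))[0]]])
E
```

```text
15.875 [0.49497365 0.01306138 0.26932717] [-0.07226244  0.00069802  0.26932717] [-179.91699402   25.04756245   37.91166725] [ -6.2686205   25.9356107  -12.33339691 103.87466087  13.82428936
  75.21581915 -77.07554108] 0.06001387732039948
tin 0 [array([-0.47137376,  0.29375034,  0.        ])]
```

View pics/w4.png

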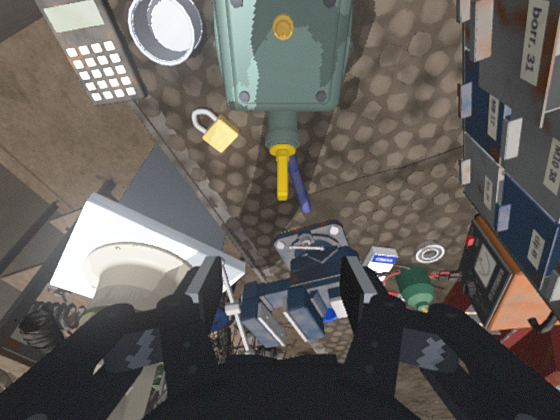

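Tin stands upright at (167,27), between calculator and casing; tab at (283,173), finger midline ~u=282. Now measure the tab and the tin.

```bash
python3 - <<'E'
from h import *
z=np.load('w4.npz'); im,d,P=z['im'],z['d'],z['P']
hsv=cv2.cvtColor(im,cv2.COLOR_RGB2HSV)
y=(cv2.inRange(hsv,(20,140,110),(36,255,255))>0)&(d>0)&(P[...,2]>.11)
n,l,s,c=cv2.connectedComponentsWithStats(y.astype(np.uint8))
for i in range(1,n):
    if s[i,4]>60:
        q=gb(P[l==i]); cc=q.mean(0); V=np.linalg.svd(q-cc)[2]; print(s[i],c[i],cc,V[0],V[2],q.min(0),q.max(0))
        e=q[q[:,0]<-.1]; print('tab y',np.percentile(e[:,1],[2,50,98]), 'zs',np.percentile(e[:,2],[2,50,98]))
Z=P[...,2]; Q=gb(P)
m=(Z>.041)&(Z<.052)&(abs(Q[...,0])<.05)&(abs(Q[...,1]-.125)<.045)&(d>0); print('tin',m.sum(),Q[m].mean(0),cv2.minEnclosingCircle((Q[m][:,:2]*1000).astype(np.float32)))
m=(Z>.121)&(Z<.129)&(abs(Q[...,0])<.07)&(abs(Q[...,1])<.07)&(d>0); print('top',cv2.minAreaRect((Q[m][:,:2]*1000).astype(np.float32)))
E
```

```text
[273  14  20  25 342] [283.03216374  26.62280702] [ 0.02063562 -0.00052525  0.13721002] [-0.58546552  0.04434128  0.80948377] [ 0.78304261 -0.22764358  0.57881143] [ 0.01247153 -0.00714137  0.13102187] [0.02757481 0.00677926 0.14285335]Traceback (most recent call last):
  File "<stdin>", line 9, in <module>
    return _quantile_unchecked(
        a, q, axis, out, overwrite_input, method, keepdims, weights)
    return _ureduce(a,
                    func=_quantile_ureduce_func,
    ...<5 lines>...
                    overwrite_input=overwrite_input,
                    method=method)
    r = func(a, **kwargs)
    result = _quantile(arr,
                       quantiles=q,
    ...<2 lines>...
                       out=out,
                       weights=wgt)
    slices_having_nans = np.isnan(arr[-1, ...])
                                  ~~~^^^^^^^^^
IndexError: index -1 is out of bounds for axis 0 with size 0
```

```bash
python3 - <<'E'
from h import *
z=np.load('w4.npz'); im,d,P=z['im'],z['d'],z['P']
hsv=cv2.cvtColor(im,cv2.COLOR_RGB2HSV)
Z=P[...,2]; Q=gb(P)
y=(cv2.inRange(hsv,(20,140,90),(36,255,255))>0)&(d>0)&(Z>.11)&(Q[...,0]<-.05)
q=Q[y]; print(y.sum(),q.mean(0),q.min(0),q.max(0))
for a,b in ((-.08,-.095),(-.095,-.105),(-.105,-.115),(-.115,-.13)):
    e=q[(q[:,0]<a)&(q[:,0]>b)]
    if len(e): print(a,len(e),'y',np.percentile(e[:,1],[2,50,98]),'z',np.percentile(e[:,2],[2,50,98]))
m=(Z>.041)&(Z<.052)&(abs(Q[...,0])<.05)&(abs(Q[...,1]-.125)<.045)&(d>0); print('tin',m.sum(),Q[m].mean(0),cv2.minEnclosingCircle((Q[m][:,:2]*1000).astype(np.float32)))
m=(Z>.121)&(Z<.129)&(abs(Q[...,0])<.07)&(abs(Q[...,1])<.07)&(d>0); print('top',cv2.minAreaRect((Q[m][:,:2]*1000).astype(np.float32)))
E
```

```text
Traceback (most recent call last):
  File "h.py", line 19, in gb
    def gb(p): return G.inv().apply(np.array(p)-[*GO,0])
                      ~~~~~~~~~~~~~^^^^^^^^^^^^^^^^^^^^^
  File "scipy/spatial/transform/_rotation.pyx", line 2580, in scipy.spatial.transform._rotation.Rotation.apply
ValueError: Expected input of shape (3,) or (P, 3), got (420, 560, 3).
```

```bash
sed -i 's/^def gb.*/def gb(p): return (np.array(p)-[*GO,0])@G.as_matrix()/' h.py; python3 - <<'E'
from h import *
z=np.load('w4.npz'); im,d,P=z['im'],z['d'],z['P']
hsv=cv2.cvtColor(im,cv2.COLOR_RGB2HSV)
Z=P[...,2]; Q=gb(P)
y=(cv2.inRange(hsv,(20,140,90),(36,255,255))>0)&(d>0)&(Z>.11)&(Q[...,0]<-.05)
q=Q[y]; print(y.sum(),q.mean(0),q.min(0),q.max(0))
for a,b in ((-.08,-.095),(-.095,-.105),(-.105,-.115),(-.115,-.13)):
    e=q[(q[:,0]<a)&(q[:,0]>b)]
    if len(e): print(a,len(e),'y',np.percentile(e[:,1],[2,50,98]),'z',np.percentile(e[:,2],[2,50,98]))
m=(Z>.041)&(Z<.052)&(abs(Q[...,0])<.05)&(abs(Q[...,1]-.125)<.045)&(d>0); print('tin',m.sum(),Q[m].mean(0),cv2.minEnclosingCircle((Q[m][:,:2]*1000).astype(np.float32)))
m=(Z>.121)&(Z<.129)&(abs(Q[...,0])<.07)&(abs(Q[...,1])<.07)&(d>0); print('top',cv2.minAreaRect((Q[m][:,:2]*1000).astype(np.float32)))
E
```

```text
741 [-9.17890852e-02 -1.01897752e-04  1.46742480e-01] [-0.1237788  -0.01216923  0.12126782] [-0.07488388  0.01252972  0.16923889]
-0.08 396 y [-0.01088031 -0.00020375  0.01137332] z [0.12269287 0.14167273 0.15517491]
-0.095 174 y [-0.00489828 -0.00021659  0.00442848] z [0.15373736 0.16133085 0.16746497]
-0.105 58 y [-0.00487804 -0.00022386  0.00443029] z [0.16234892 0.16740064 0.16895428]
-0.115 25 y [-0.00418138 -0.00027943  0.00460641] z [0.15410455 0.15839289 0.16244579]
tin 766 [-0.00301699  0.12214243  0.04416893] ((1.703686237335205, 119.38699340820312), 32.05662536621094)
top ((-17.20388412475586, -0.0476531982421875), (83.89952087402344, 105.3764419555664), 89.93363952636719)
```

Request:
send_rows(deltas=[{"rx": 0,"ry": 0,"rz": 0,"tx": 0.1,"ty": 0.02,"tz": 0.7,"claw": 60},{"rx": 0,"ry": 0,"rz": 0,"tx": 0.1,"ty": 0,"tz": 0.7,"claw": 60},{"rx": 0,"ry": 0,"rz": 0,"tx": 0.1,"ty": 0,"tz": 0.6,"claw": 60},{"rx": 0,"ry": 0,"rz": 0,"tx": 0.1,"ty": 0,"tz": 0.5,"claw": 60},{"rx": 0,"ry": 0,"rz": 0,"tx": 0,"ty": 0,"tz": 0.29,"claw": 60},{"rx": 0,"ry": 0,"rz": 0,"tx": 0,"ty": 0,"tz": 0,"claw": 60},{"rx": 0,"ry": 0,"rz": 0,"tx": 0,"ty": 0,"tz": 0,"claw": 60}])

```text
time_s: 16.85
ee_pos: [0.4636, -0.0137, 0.1364]
orientation: [180.0, 24.9, 37.7]
contact_force: [-0.0, 0.3, -0.4]
opening: 0.0602
finger_force: 0.0
```

```bash
python3 - <<'E'
from h import *
s=r.state(); print(s['time_s'],gb(s['ee_pos']),s['orientation'],s['contact_force'])
E
```

```text
16.85 [-0.1134543  -0.00120115  0.1363955 ] [179.95812916  24.91083383  37.74760918] [-0.01233717  0.33881196 -0.42007246]
```

Request:
send_rows(deltas=[{"rx": 0,"ry": 0,"rz": 0,"tx": 0,"ty": -0.02,"tz": 0.03,"claw": 40},{"rx": 0,"ry": 0,"rz": 0,"tx": 0,"ty": 0,"tz": 0,"claw": 20},{"rx": 0,"ry": 0,"rz": 0,"tx": 0,"ty": 0,"tz": 0,"claw": 5},{"rx": 0,"ry": 0,"rz": 0,"tx": 0,"ty": 0,"tz": 0,"claw": 3},{"rx": 0,"ry": 0,"rz": 0,"tx": 0,"ty": 0,"tz": 0,"claw": 3},{"rx": 0,"ry": 0,"rz": 0,"tx": 0,"ty": 0,"tz": 0,"claw": 3},{"rx": 0,"ry": 0,"rz": 0,"tx": 0,"ty": 0,"tz": 0,"claw": 3},{"rx": 0,"ry": 0,"rz": 0,"tx": 0,"ty": 0,"tz": 0,"claw": 3}], grip_force=80)

```text
time_s: 17.85
ee_pos: [0.462, -0.0134, 0.1345]
orientation: [180.0, 25.0, 37.8]
contact_force: [0.2, 0.3, 5.5]
opening: 0.0073
finger_force: 79.0
```

Request:
send_rows(deltas=[{"rx": 0,"ry": 0,"rz": 0,"tx": -0.18,"ty": 0,"tz": -0.08,"claw": 3},{"rx": 0,"ry": 0,"rz": 0,"tx": -0.36,"ty": 0,"tz": -0.17,"claw": 3},{"rx": 0,"ry": 0,"rz": 0,"tx": -0.36,"ty": 0,"tz": -0.17,"claw": 3},{"rx": 0,"ry": 0,"rz": 0,"tx": -0.36,"ty": 0,"tz": -0.17,"claw": 3}])

```text
time_s: 18.35
ee_pos: [0.4256, -0.0416, 0.1889]
orientation: [180.0, 25.0, 37.7]
contact_force: [-1.1, -0.1, 0.2]
opening: 0.0074
finger_force: 78.4
```

```bash
python3 - <<'E'
from h import *
s=r.state(); print(s['time_s'],gb(s['ee_pos']),s['orientation'],s['contact_force'],s['wrist_torque'],s['opening'],s['finger_force'],s['q'])
E
```

```text
18.35 [-1.60609426e-01  4.67208675e-05  1.88943379e-01] [179.98002448  25.00135675  37.74012387] [-1.13600368 -0.05554678  0.20530875] [ 0.26055    -0.364179    0.00153309] 0.007442081895310504 78.43879222869873 [ -2.85381589  26.484629   -11.43963122 117.99058165  17.09375497
  60.51207272 -78.09805082]
```

Request:
send_rows(deltas=[{"rx": 0,"ry": 0,"rz": 0,"tx": -0.36,"ty": 0,"tz": -0.17,"claw": 3},{"rx": 0,"ry": 0,"rz": 0,"tx": -0.36,"ty": 0,"tz": -0.17,"claw": 3},{"rx": 0,"ry": 0,"rz": 0,"tx": -0.36,"ty": 0,"tz": -0.17,"claw": 3},{"rx": 0,"ry": 0,"rz": 0,"tx": -0.36,"ty": 0,"tz": -0.17,"claw": 3},{"rx": 0,"ry": 0,"rz": 0,"tx": -0.1,"ty": 0,"tz": -0.05,"claw": 3},{"rx": 0,"ry": 0,"rz": 0,"tx": 0,"ty": 0,"tz": 0,"claw": 3}])

```text
time_s: 19.1
ee_pos: [0.3837, -0.0741, 0.2534]
orientation: [180.0, 25.0, 37.8]
contact_force: [0.5, 0.1, -0.5]
opening: 0.0077
finger_force: 78.4
```

```bash
python3 - <<'E'
from h import *
s=r.state(); print(s['time_s'],gb(s['ee_pos']),s['orientation'],s['contact_force'],s['opening'],s['finger_force'],s['q'])
E
```

```text
19.1 [-2.13561576e-01  2.10057880e-05  2.53417353e-01] [179.9734629   24.9595575   37.75268224] [ 0.54339281  0.06987098 -0.50223011] 0.007652849147283851 78.44315528869629 [  0.4518715   18.5824217  -11.36941146 119.51403254  15.98331704
  65.85287608 -72.9168045 ]
```

Request:
send_rows(deltas=[{"rx": 0,"ry": 0.6,"rz": 0,"tx": 0,"ty": 0,"tz": 0,"claw": 3},{"rx": 0,"ry": 1,"rz": 0,"tx": 0,"ty": 0,"tz": 0,"claw": 3},{"rx": 0,"ry": 1,"rz": 0,"tx": 0,"ty": 0,"tz": 0,"claw": 3},{"rx": 0,"ry": 1,"rz": 0,"tx": 0,"ty": 0,"tz": 0,"claw": 3},{"rx": 0,"ry": 1,"rz": 0,"tx": 0,"ty": 0,"tz": 0,"claw": 3},{"rx": 0,"ry": 0.4,"rz": 0,"tx": 0,"ty": 0,"tz": 0,"claw": 3}])

```text
time_s: 19.85
ee_pos: [0.3831, -0.0743, 0.2529]
orientation: [-180.0, -0.1, 37.7]
contact_force: [-0.4, 0.2, -1.2]
opening: 0.0077
finger_force: 78.5
```

Request:
send_rows(deltas=[{"rx": 0,"ry": 0,"rz": -0.5,"tx": 0,"ty": 0,"tz": 0,"claw": 3},{"rx": 0,"ry": 0,"rz": -1,"tx": 0,"ty": 0,"tz": 0,"claw": 3},{"rx": 0,"ry": 0,"rz": -1,"tx": 0,"ty": 0,"tz": 0,"claw": 3},{"rx": 0,"ry": 0,"rz": -1,"tx": 0,"ty": 0,"tz": 0,"claw": 3},{"rx": 0,"ry": 0,"rz": -1,"tx": 0,"ty": 0,"tz": 0,"claw": 3},{"rx": 0,"ry": 0,"rz": -1,"tx": 0,"ty": 0,"tz": 0,"claw": 3},{"rx": 0,"ry": 0,"rz": -1,"tx": 0,"ty": 0,"tz": 0,"claw": 3},{"rx": 0,"ry": 0,"rz": -1,"tx": 0,"ty": 0,"tz": 0,"claw": 3},{"rx": 0,"ry": 0,"rz": -1,"tx": 0,"ty": 0,"tz": 0,"claw": 3},{"rx": 0,"ry": 0,"rz": -1,"tx": 0,"ty": 0,"tz": 0,"claw": 3},{"rx": 0,"ry": 0,"rz": -1,"tx": 0,"ty": 0,"tz": 0,"claw": 3},{"rx": 0,"ry": 0,"rz": -1,"tx": 0,"ty": 0,"tz": 0,"claw": 3}])

```text
time_s: 21.35
ee_pos: [0.3838, -0.0737, 0.2526]
orientation: [-179.9, -0.0, 95.5]
contact_force: [0.7, 0.4, 0.0]
opening: 0.0073
finger_force: 78.4
```

```bash
python3 - <<'E'
from h import *
s=r.state(); print(s['time_s'],gb(s['ee_pos']),s['orientation'],s['contact_force'],s['opening'],s['finger_force'],s['q'])
E
```

```text
21.35 [-0.21332711  0.00030229  0.25264322] [-1.79937360e+02 -3.79911332e-02  9.54783240e+01] [0.65249005 0.36728013 0.03805284] 0.007272298365841687 78.41691613197327 [ 21.09278358   8.74043548 -21.03662753 128.54884529   4.50422448
  43.43983582   2.48047902]
```

Request:
send_rows(deltas=[{"rx": 0,"ry": 0,"rz": 0,"tx": 0.15,"ty": 0.25,"tz": 0,"claw": 3},{"rx": 0,"ry": 0,"rz": 0,"tx": 0.3,"ty": 0.5,"tz": 0.1,"claw": 3},{"rx": 0,"ry": 0,"rz": 0,"tx": 0.3,"ty": 0.5,"tz": 0.1,"claw": 3},{"rx": 0,"ry": 0,"rz": 0,"tx": 0.3,"ty": 0.5,"tz": 0.1,"claw": 3},{"rx": 0,"ry": 0.2,"rz": 0,"tx": 0.2,"ty": 0.35,"tz": 0.1,"claw": 3},{"rx": 0,"ry": 0.8,"rz": 0,"tx": 0.14,"ty": 0.25,"tz": 0,"claw": 3},{"rx": 0,"ry": 1,"rz": 0,"tx": 0,"ty": 0,"tz": 0,"claw": 3},{"rx": 0,"ry": 1,"rz": 0,"tx": 0,"ty": 0,"tz": 0,"claw": 3},{"rx": 0,"ry": 1,"rz": 0,"tx": 0,"ty": 0,"tz": 0,"claw": 3},{"rx": 0,"ry": 0.7,"rz": 0,"tx": 0,"ty": 0,"tz": 0,"claw": 3},{"rx": 0,"ry": 0.3,"rz": 0,"tx": 0,"ty": 0,"tz": 0,"claw": 3},{"rx": 0,"ry": 0,"rz": 0,"tx": 0,"ty": 0,"tz": 0,"claw": 3}])

```text
time_s: 22.85
ee_pos: [0.4943, 0.0057, 0.2329]
orientation: [-179.9, -25.0, 95.2]
contact_force: [-0.0, 0.1, -1.1]
opening: 0.0074
finger_force: 78.5
```

```bash
python3 - <<'E'
from h import *
s=r.state(); print(s['time_s'],gb(s['ee_pos']),s['orientation'],s['contact_force'],s['opening'],s['finger_force'])
im,d,p,P=wrist()
a=im
im,d=r.read_camera('top'); t=im[100:300,100:380]
np.savez('w5.npz',im=a,P=P,top=im,td=d)
cv2.imwrite('pics/w5.png',np.vstack([a[:300],t.repeat(1,0) if 0 else cv2.resize(t,(420,300))[:, :].copy() if 0 else cv2.resize(t,(560,300))])[...,::-1])
E
```

```text
22.85 [-0.0772812  -0.00474153  0.23294394] [-179.9411787   -25.01414445   95.18077346] [-0.00949203  0.05332086 -1.13095679] 0.0074070342749201785 78.45943093299866
```

View pics/w5.png

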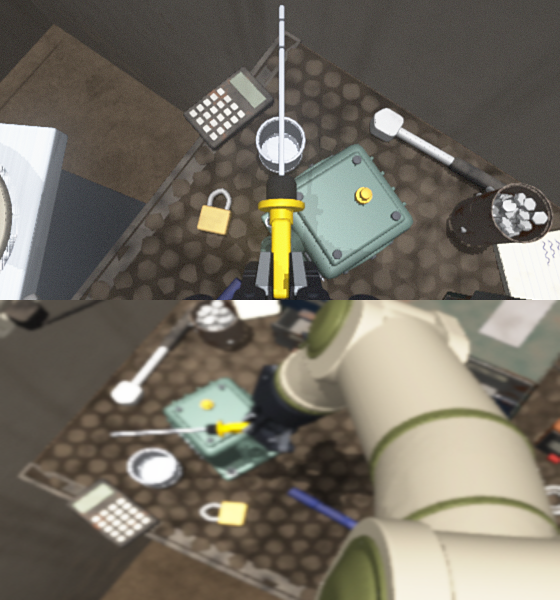

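The dipstick is held level, tip at (282,6) in the wrist view, tin at (281,143); parallax, so measure the tip in 3D.

```bash
python3 - <<'E'
from h import *
z=np.load('w5.npz'); P=z['P']; Q=gb(P)
for v in (7,9,20,40,60,100,140,165):
    w=Q[v,274:291]; k=w[w[:,2]>.2]; print(v,len(k),np.median(k,0).round(4) if len(k) else '')
y=Q[205:265,276:290].reshape(-1,3); print('tab',np.median(y,0))
Z=P[...,2]
m=(Z>.041)&(Z<.052)&(abs(Q[...,0])<.05)&(abs(Q[...,1]-.12)<.045); print('tin',m.sum(),cv2.minEnclosingCircle((Q[m][:,:2]*1000).astype(np.float32)))
s=r.state(); T=R.from_euler('xyz',s['orientation'],degrees=True); o=np.array(s['ee_pos'])
g=o-T.apply([0,0,.0187]); a=np.radians(65); ax=T.apply([-np.sin(a),0,-np.cos(a)]); print('model tip',gb(g-.154*ax),ax)
E
```

```text
7 5 [0.0011 0.1172 0.252 ]
9 5 [0.0006 0.1163 0.252 ]
20 5 [-0.0034  0.11    0.2522]
40 5 [-0.0106  0.099   0.2516]
60 5 [-0.0174  0.0883  0.2522]
100 5 [-0.0309  0.0672  0.2516]
140 5 [-0.0436  0.0472  0.2515]
165 5 [-0.0513  0.0351  0.2513]
tab [-0.07188703  0.00159117  0.26033735]
tin 445 ((1.2774962186813354, 119.80201721191406), 31.900527954101562)
model tip [0.00166958 0.11912726 0.25026557] [ 9.24977782e-02 -9.95712728e-01  5.69959563e-04]
```

Request:
send_rows(deltas=[{"rx": 0,"ry": 0,"rz": 0,"tx": 0,"ty": 0,"tz": 0,"claw": 3},{"rx": 0,"ry": 0,"rz": 0,"tx": 0,"ty": 0,"tz": 0,"claw": 3},{"rx": 0,"ry": 0,"rz": 0,"tx": 0,"ty": 0,"tz": 0,"claw": 3},{"rx": 0,"ry": 0,"rz": 0,"tx": 0,"ty": 0,"tz": 0,"claw": 3}])

```text
time_s: 23.45
ee_pos: [0.4942, 0.0061, 0.2334]
orientation: [180.0, -25.0, 95.3]
contact_force: [0.8, -0.1, -0.7]
opening: 0.0075
finger_force: 78.5
```

```bash
python3 -c "
from h import *
print(r.close_job())"
```

```text
the job is handed in; nothing more can be done
None
```

I handed the job in at about 23.5 s; no verdict came back, but by my last measurements the tin stands about 65 mm from the casing's left side (centre at gearbox y 120 mm), and the dipstick is held level with its tip 2 mm off the tin's axis at 252 mm height.

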